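# Slide the belt pulley round the laid-out tools into its drilling jig

## Task

Push the stepped belt pulley flat along the bench into the open mouth of the low plywood jig, steering it round the two lathe centres and the wax tin and past the vise, saw and grinder without the pulley or the robot touching any of them. Inside the jig, push on past the sprung cheek until the pulley is firmly up against the dark wooden depth stop; the stop is only held by friction and is already set, so feel for it and do not shift it. Do not lift or tip the pulley.

Things in the scene. Friction and masses are not known exactly. Their poses are not given: they have to be found in the camera images.
- pulley: Stepped belt pulley of plain grey metal, flat on the bench, about 0.3 kg, friction about 0.6. Origin: centre of its underside, z up. Its foot is a cylinder 84 mm across (radius 42) from the bench up to 14 mm; it narrows to 68 mm at 28 mm and 36 mm at its top, 38 mm high. Too wide to grasp: push it from behind with the closed fingertips a few mm above the bench, against the foot.
- jig: Low plywood jig fixed to the bench, 24 mm high, without floor: two sides and a back bar (x 83 to 95 mm), open at its mouth. Origin: on the bench in mid-channel; x points in (the way the pulley goes), z up. Fixed side: face at y = -42 mm from x = -30 mm inwards, flaring outwards in front of that to x = -57 mm; it holds the pulley's centre at y about 0. Outer sides y -60 and +78 mm.
- jig_mouth (a point): Middle of the jig's mouth on the bench, on its axis 55 mm in front of the jig's origin; same axes.
- cheek: Sprung plywood cheek, the jig's movable side; origin and axes as the jig's while at rest. Face at y = +38 mm at rest, x = -30 to +50 mm, flaring outwards in front to x = -57 mm. Yields up to 14 mm to +y, pressing with 2 N at first and 3.5 N with the pulley in. The pulley then drags with 4 to 8 N in all, more if it is pushed sideways as well.
- stop_zone (a point): A mark on the jig's axis, 42 mm behind its origin, NOT the stop itself. The depth stop, a dark wooden block 44 mm wide and 26 mm high on two steel rods, is hand-set each time with its face up to 10 mm before or behind this mark; it is not measured. So the pulley's centre ends between x = -10 and +10 mm of the jig. The stop holds against 18 N and slides back beyond that.
- drive_centre: Four-spur drive centre, a thin grey steel turned part lying on the bench; does not move; not to be touched. Origin: under its middle, on the bench; x along its length. 100 mm long, 25 mm wide, 25 mm high. Lies to the left or to the right of the vise (the wax tin at the other side), roughly pointing away from the robot.
- live_centre: Revolving centre, a thicker grey steel turned part lying on the bench; does not move; not to be touched. Origin: under its middle, on the bench; x along its length. 122 mm long, 37 mm wide, 37 mm high. Lies between saw and grinder, roughly pointing to the robot.
- wax_tin: Round flat closed tin on the bench, left or right of the vise, 78 mm across, 28 mm high; does not move; not to be touched. Origin: centre of its underside.
- vise_back (a point): A point on the bench 80 mm beyond (+x) the blue bench vise's middle, always at the same place. The vise, 130 mm high, lies nearer to the robot: in world axes it keeps at least 5 mm nearer (-x) than this point, and reaches at most 70 mm to the left (+y) and 65 mm to the right (-y) of it.
- mitre_saw: Mitre saw, always at the same place; white base 56 mm high. Origin on the bench. In world axes the base starts 105 mm nearer to the robot (-x) than the origin and ends 225 mm to the right (-y) of it. Its big black arm handle, some 0.2 m and more above the bench, reaches to 185 mm nearer to the robot than the origin, 20 to 90 mm left (+y) of it: keep the wrist clear.
- bench_grinder: Bench grinder, 230 mm high, always at the same place. Origin on the bench. In world axes its left guard reaches 190 mm left (+y) of the origin and 85 mm nearer to the robot (-x); the right guard, 60 to 140 mm right of the origin, reaches 150 mm nearer to the robot, more than 100 mm above the bench.

How it is judged:
By the outcome, as a careful person would: the job done as asked, in the order asked, and still so for the second after the job is handed in, with the robot touching nothing.
It also fails if it takes over 72 s, if anything falls off the work surface, if the arm or the gripper's body presses on something with over 40 N, if the wrist force passes 120 N, or if a joint passes its speed limit or range.

## Robot

A 6-joint arm with a two-finger parallel gripper is mounted at the origin on a cart in front of the work surface, level with it; the furniture and walls round the work are solid. World frame = base frame: x ahead of the robot, y to its left, z up, the work surface at z = 0. Lengths are in mm, angles in degrees, forces in N, time in s.
With the tool pointing down it reaches from about 350 to 850 mm from the base axis. Payload 8.1 kg.
Tool frame: the origin (TCP) lies midway between the tips of the shut fingers; the grasp point (between the pads) lies 19 mm behind it; z points along the fingers, y is the line along which they close (so a half turn about z gives the same grasp; the last joint's range is limited). The gripper opens to 85 mm and grips with 20 to 120 N. Pads are 22 mm wide; open, the fingers measure 114 mm over their backs; the gripper's body (76 mm by 85 mm) begins 54 mm behind the grasp point. The pads swing forward as they close: fully open they stand 13 mm farther back than shut.
Start: joints at [63.002, 7.471, 85.268, -0, 87.261, -4.893], TCP at [225.76, 555.912, 231.292] pointing down, gripper open.
Joint ranges: [-169.43, 169.43], [-51.17, 129.36], [1.28, 143.12], [-76.62, 256.62], [0, 156.53], [-152.29, 152.29]. Speed limits (degrees/s): [136.94, 136.94, 159.86, 180, 180, 180].

## Interface

Orientations are given as [roll, pitch, yaw] about the fixed x, y, z axes, in that order (R = Rz(yaw) Ry(pitch) Rx(roll)).
In Python, from bench import r gives the robot as it stands. The module is installed in compiled form; this text tells all that it offers.
- The arm moves only by the tool jog_arm, never from a script. Its argument "rows" is a list of rows, each a list of 2 entries, a list of its own where there are three numbers: the shift along the tool's x, y, z in mm, then the turn, a rotation vector about the tool's x, y, z in rad. A call has 1 to 10 rows; each row is the pose to reach, as a shift and turn from the pose commanded when the call began, along the tool's axes at that moment; what a row does not reach only later rows make up. A row lasts 1/10 s, in which the tool goes at most 50 mm and 8.59 degrees, less where a joint would pass 70% of its speed; a pose out of reach is approached as far as the arm can. A call with a gripper value outside its range is refused whole. "grip" is the finger opening in mm, from 0 to 85.4, set as the call begins (left out, the last holds). The fingers move at their own pace and stop on an object; "force" is the grip in N (left out, the last holds). Time passes only in rows, so rows that repeat a pose let the fingers close. It gives the time, the measured TCP pose, the force, the opening and the grip force at its end, in the units of the state.
- r.sense(): the state, without advancing time (a new reading comes with each control period).
- r.snapshot(name): name is "scene" or "top"; returns (picture, depth): 480x640x3 uint8, blue, green, red; 480x640 float32, mm along the optical axis (not along the pixel's ray), 0 where there is no reading.
- r.camera_params(name): a dict with "fx", "fy", "cx", "cy" (pixels), "pose" (4x4, takes a point from camera to world coordinates). Camera axes: x right, y down, z forward; pixel columns grow to the right and rows downward; lengths in mm; the calibration is good to about 2 mm. A picture is of the moment at which its call begins. camera_params takes no time and is no camera call.
- r.hand_in(): hands the job in; it is judged then, once.
The state is a dict: "time": time; "joint_pos": joint angles; "qd": joint speeds; "joint_efforts": joint torques, N m; "tool_pos": TCP position; "tcp_rot": TCP orientation; "ft_force": force on the tool from outside, world axes, zero at the start; "wrist_torque": the same for the moment, N m; "finger_gap": finger opening in mm; "grip_force": force on a finger pad.
Only numpy, scipy, OpenCV 4.12 (cv2) and the standard library are available. Lean on these libraries where they do the work, as an engineer would, in place of code of your own. Each camera call takes 0.05 s, during which the arm holds its last target. There are 200 camera calls.

## Working session

There is one attempt and no reset: what is moved stays moved. The work goes in short steps, Python scripts to look and compute and a tool call to move; the robot and the scene stay as the last step left them, time stands still between calls to the robot, and variables do not carry over. Pictures are saved under pics/ and viewed, at most 10 in all, crops included, and the job is handed in when it is done.

Besides the shell and the picture viewer there is one more tool, called after ">>>" as name([rows], argument=value, ...), one row to a line, values as JSON. jog_arm: Moves the arm, as the interface text tells. Its arguments: {"type":"object","properties":{"rows":{"type":"array"},"grip":{"type":"number"},"force":{"type":"number"}},"required":["rows"]}

```bash
mkdir -p pics; python3 - <<'E'
from bench import r
import cv2,numpy as np
for n in("scene","top"):
    im,d=r.snapshot(n); cv2.imwrite(f"pics/{n}0.png",im); np.save(f"{n}0.npy",d)
    c=r.camera_params(n); print(n,c["fx"],c["fy"],c["cx"],c["cy"]); print(np.round(c["pose"],3))
s=r.sense(); print(s)
E
```

```text
scene 487.51294212647787 487.51294212647787 307.567833602381 250.92885831926216
[[ 6.62000e-01 -5.89000e-01  4.63000e-01  5.78040e+01]
 [-7.49000e-01 -5.16000e-01  4.15000e-01 -2.40674e+02]
 [-5.00000e-03 -6.22000e-01 -7.83000e-01  7.69139e+02]
 [ 0.00000e+00  0.00000e+00  0.00000e+00  1.00000e+00]]
top 586.2943252537369 586.2943252537369 317.40595136655406 237.68948529154073
[[-2.900000e-02 -9.860000e-01  1.620000e-01  3.395030e+02]
 [-1.000000e+00  3.000000e-02  5.000000e-03  1.514070e+02]
 [-1.000000e-02 -1.620000e-01 -9.870000e-01  1.137432e+03]
 [ 0.000000e+00  0.000000e+00  0.000000e+00  1.000000e+00]]
{'time': 0.1, 'joint_pos': array([ 6.29998147e+01,  7.51206371e+00,  8.53222152e+01, -1.21297458e-03,
        8.72622405e+01, -4.89338311e+00]), 'qd': array([-0.00206188, -0.19624361, -0.20344272,  0.01944235, -0.04904411,
        0.03374816]), 'joint_efforts': array([ 1.03862803e-03, -5.70944953e+01, -5.01946127e+01,  8.27263761e-06,
        7.89517129e-03,  5.95578422e-05]), 'tool_pos': array([225.56529768, 555.45326536, 230.34386735]), 'tcp_rot': array([-1.79903729e+02, -7.02620388e-03,  1.57893251e+02]), 'ft_force': array([ 0.56605656, -0.34179967,  0.68615513]), 'wrist_torque': array([-6.59667463e-02, -8.18598909e-05,  4.92960855e-02]), 'grip_force': 0.0, 'finger_gap': 85.1488495839399}
```

View pics/top0.png

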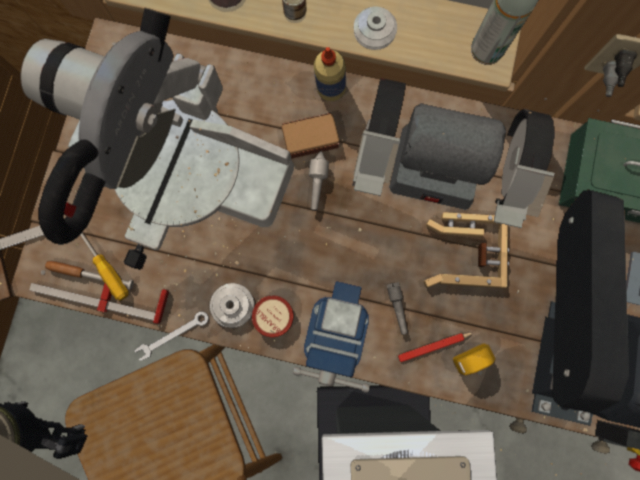

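View pics/scene0.png

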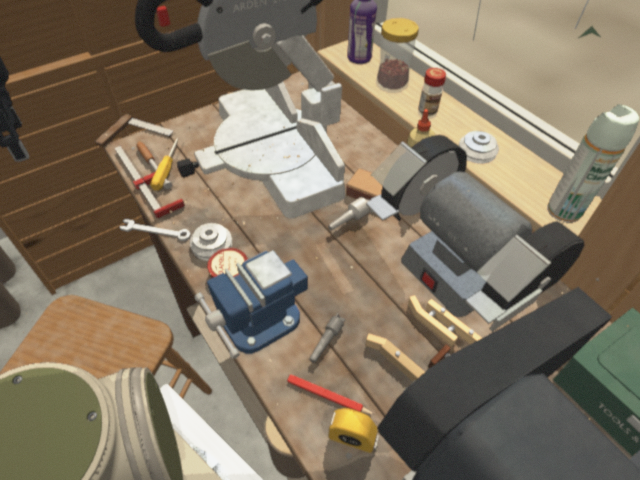

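Top view: pulley (232,304), tin (273,316), vise (337,330), drive centre (398,308), live centre (318,180), jig (430-508, 215-290) with its mouth to the left. The scene view shows the same things from the right. Next I'll enlarge the work area.

```bash
cat > h.py <<'E'
from bench import r
import cv2,numpy as np
def ray(n,uv,z):
    c=r.camera_params(n);uv=np.atleast_2d(np.asarray(uv,float))
    d=np.c_[(uv[:,0]-c["cx"])/c["fx"],(uv[:,1]-c["cy"])/c["fy"],np.ones(len(uv))]@c["pose"][:3,:3].T
    o=c["pose"][:3,3];return o+d*((z-o[2])/d[:,2])[:,None]
def proj(n,P):
    c=r.camera_params(n);T=np.linalg.inv(c["pose"]);q=np.atleast_2d(P)@T[:3,:3].T+T[:3,3]
    return np.c_[q[:,0]/q[:,2]*c["fx"]+c["cx"],q[:,1]/q[:,2]*c["fy"]+c["cy"]]
def rectify(n,im,z,x0,x1,y0,y1,s):
    # top-down map: rows = x descending, cols = y descending; s px/mm
    P=np.array([[x1,y1,z],[x1,y0,z],[x0,y0,z],[x0,y1,z]],float)
    w,h=int((y1-y0)*s),int((x1-x0)*s)
    H=cv2.getPerspectiveTransform(proj(n,P).astype(np.float32),np.float32([[0,0],[w,0],[w,h],[0,h]]))
    return cv2.warpPerspective(im,H,(w,h),flags=cv2.INTER_CUBIC)
E
python3 - <<'E'
from h import *
im=cv2.imread("pics/top0.png")
print(np.round(ray("top",[(232,304),(273,316),(398,308),(318,180),(430,255),(505,255)],0)))
a=rectify("top",im,24,430,730,-200,0,2.6)  #jig
print(a.shape)
o=rectify("top",im,0,400,800,-200,400,1.3)
for i in range(0,600,100):
    cv2.line(o,(int(i*1.3),0),(int(i*1.3),520),(0,255,0) if i==400 else (90,90,90),1)
for i in range(0,400,100): cv2.line(o,(0,int(i*1.3)),(780,int(i*1.3)),(90,90,90),1)
cv2.imwrite("pics/rect.png",o)
d=im[200:300,415:525]; b=im[270:345,195:305]
cv2.imwrite("pics/jig.png",cv2.resize(d,None,fx=6,fy=6,interpolation=cv2.INTER_CUBIC)[:600])
E
```

```text
[[ 401.  326.    0.]
 [ 376.  247.    0.]
 [ 384.    6.    0.]
 [ 643.  152.    0.]
 [ 485.  -62.    0.]
 [ 481. -208.    0.]]
(780, 520, 3)
```

View pics/rect.png

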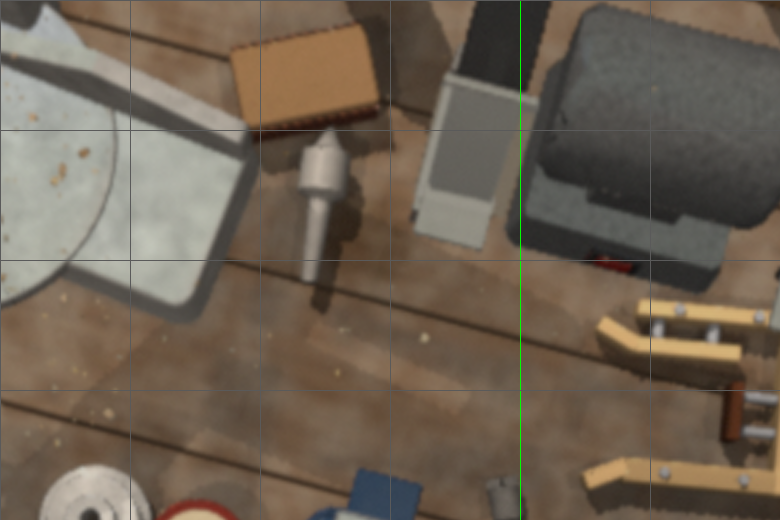

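View pics/jig.png

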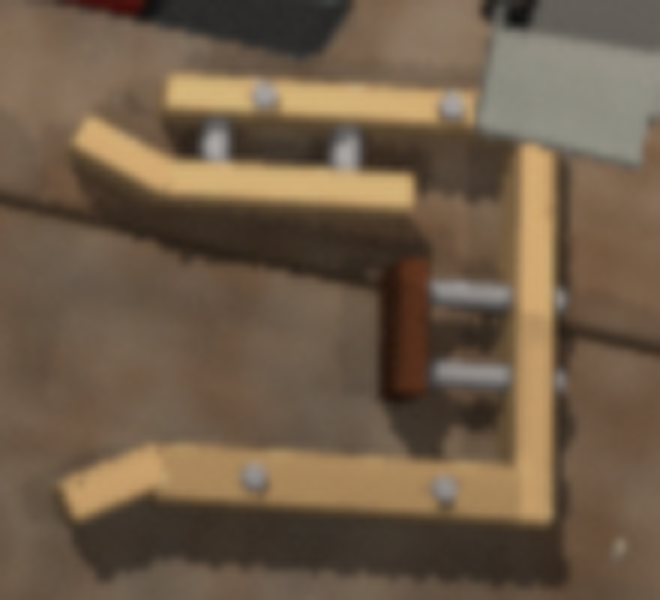

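The rectified view puts the jig's mouth near (470..560,-60), with the jig's x axis along about world -y. The cheek is on the +x side and the dark stop is at crop (405,325). Next: metric positions from depth and rays.

```bash
python3 - <<'E'
from h import *
f=lambda u,v:((u+.5)/6-.5+415,(v+.5)/6-.5+200)
J=ray("top",[f(158,445),f(515,465),f(60,487),f(552,520),f(555,150),f(415,207),f(165,192),f(82,120)],24)[:,:2]
for n,p in zip("fix-30 fix83 flaretip back95_-60 back_right cheek50 cheek-30 cheektip".split(),J):print(n,p.round(1))
d=(J[1]-J[0]);print(np.linalg.norm(d));d/=np.linalg.norm(d);n=np.array([-d[1],d[0]])
print("ax",d,"origin from fix-30",J[0]+30*d+42*n,"from fix83",J[1]-83*d+42*n,"yaw",np.degrees(np.arctan2(d[1],d[0])))
print("stop front top",ray("top",[f(390,260),f(385,397)],26)[:,:2].round(1))
for cam in("top","scene"):
    D=np.load(cam+"0.npy");c=r.camera_params(cam)
    v,u=np.mgrid[:480,:640];P=np.dstack([(u-c["cx"])/c["fx"]*D,(v-c["cy"])/c["fy"]*D,D])@c["pose"][:3,:3].T+c["pose"][:3,3]
    X,Y,Z=P[...,0],P[...,1],P[...,2]
    def reg(n,x0,x1,y0,y1,z0,z1):
        m=(D>0)&(X>x0)&(X<x1)&(Y>y0)&(Y<y1)&(Z>z0)&(Z<z1)
        Q=P[m][:,:2]
        if len(Q)<8: print(cam,n,len(Q));return
        (cx,cy),rad=cv2.minEnclosingCircle(Q.astype(np.float32))
        R=cv2.minAreaRect(Q.astype(np.float32))
        print(cam,n,len(Q),"z%.1f"%np.median(Z[m]),"circ",np.round([cx,cy,rad],1),"bb",Q.min(0).round(),Q.max(0).round(),"rect",np.round(R[0],1),np.round(R[1],1),round(R[2],1))
    reg("bench",450,480,100,200,-20,20)
    reg("pulley foot",340,460,278,380,7,50)
    reg("pulley hub",340,460,278,380,33,50)
    reg("tin",320,440,195,283,22,50)
    reg("drive",310,460,-30,30,10,40)
    reg("live",560,720,110,190,12,60)
    reg("vise",250,500,50,210,45,200)
    reg("vise low",250,500,50,210,8,200)
    reg("saw base",540,760,190,420,30,70)
E
```

```text
fix-30 [445.6 -75.8]
fix83 [ 435.9 -188.1]
flaretip [433.2 -44.1]
back95_-60 [ 418.2 -198.3]
back_right [ 536.6 -208.9]
cheek50 [ 519.5 -162.7]
cheek-30 [526.8 -83.2]
cheektip [551.1 -58. ]
112.66391040283355
ax [-0.08606564 -0.99628947] origin from fix-30 [ 484.83353951 -109.33067093] from fix83 [ 484.86246528 -108.9958284 ] yaw -94.93730595648152
stop front top [[ 502.3 -152.9]
 [ 458.5 -148.1]]
top bench 772 z-0.3 circ [465.  149.9  50.8] bb [450. 101.] [480. 199.] rect [465.1 149.8] [98.  29.7] 89.0
top pulley foot 1567 z27.4 circ [386.  325.   55.2] bb [356. 278.] [441. 380.] rect [400.1 327.5] [102.8  82.4] 86.4
top pulley hub 251 z37.7 circ [400.4 322.3  23.3] bb [377. 300.] [420. 345.] rect [398.3 321.6] [39.4 42.1] 28.3
top tin 1359 z27.7 circ [372.8 246.   42.3] bb [331. 207.] [415. 283.] rect [375.8 246.1] [77.5 77.9] 42.8
top drive 487 z19.3 circ [384.5   4.2  48.9] bb [336.  -7.] [433.  26.] rect [383.8   7.7] [97.7 24.3] 9.8
top live 1153 z28.9 circ [653.4 151.   75.7] bb [578. 111.] [720. 190.] rect [649.  150.1] [141.6  79.4] 0.1
top vise 4388 z127.0 circ [335.1 130.4
[... 619 characters left out ...]
7.  326.3] [36.4 36.3] 35.6
scene tin 769 z28.0 circ [370.4 247.7  41.9] bb [329. 216.] [411. 283.] rect [375.2 250.4] [70.5 76.9] 51.0
scene drive 555 z19.3 circ [382.1   5.5  49.8] bb [333.  -6.] [432.  26.] rect [381.5   8. ] [99.1 24.9] 11.4
scene live 799 z28.0 circ [648.8 163.4  73.8] bb [575. 133.] [720. 190.] rect [648.9 157.5] [146.3  53.4] 7.4
scene vise 5608 z122.9 circ [338.  138.5  97.1] bb [250.  76.] [431. 208.] rect [337.2 130.6] [114.  182.4] 74.0
scene vise low 7152 z103.8 circ [338.  138.5  97.1] bb [250.  65.] [431. 208.] rect [335.6 124.8] [113.2 183.8] 69.5
scene saw base 5197 z52.9 circ [650.8 306.3 153.8] bb [547. 190.] [755. 420.] rect [650.8 305.3] [204.8 231.6] 0.7
```

```bash
python3 - <<'E'
from h import *
from scipy.optimize import least_squares
for cam in("top","scene"):
    D=np.load(cam+"0.npy");c=r.camera_params(cam)
    v,u=np.mgrid[:480,:640];P=np.dstack([(u-c["cx"])/c["fx"]*D,(v-c["cy"])/c["fy"]*D,D])@c["pose"][:3,:3].T+c["pose"][:3,3]
    X,Y,Z=P[...,0],P[...,1],P[...,2]
    box=lambda x0,x1,y0,y1,z0,z1:(D>0)&(X>x0)&(X<x1)&(Y>y0)&(Y<y1)&(Z>z0)&(Z<z1)
    def hullfit(n,m,r0):
        k,l,st,_=cv2.connectedComponentsWithStats(m.astype(np.uint8)); i=1+st[1:,4].argmax()
        Q=P[l==i][:,:2];H=cv2.convexHull(Q.astype(np.float32))[:,0]
        s=least_squares(lambda p:np.hypot(*(H-p[:2]).T)-p[2],[*Q.mean(0),r0],loss="soft_l1").x
        print(cam,n,len(Q),s.round(1))
    hullfit("pulley68",box(345,455,285,370,24,45),34); hullfit("hub",box(370,430,295,350,35,45),18); hullfit("tin",box(320,430,200,283,25,32),39)
    for n,b in dict(chairzone=(240,345,240,400,-400,300),vise_over405=(405,480,60,215,6,300),sawlow=(500,560,200,480,6,300),live=(560,600,120,190,6,60),grind=(480,600,-110,110,30,400),guard=(450,600,-260,-110,60,400)).items():
        m=box(*b); 
        if m.any(): print(cam,n,m.sum(),P[m].min(0).round(),P[m].max(0).round())
E
```

```text
top pulley68 970 [399.1 324.6  33.7]
top hub 221 [399.  324.6  17.8]
top tin 1185 [375.8 245.9  38.8]
top chairzone 1306 [294. 240.  -9.] [345. 400.  45.]
top vise_over405 371 [405.  61.   6.] [467. 172.  97.]
top sawlow 916 [500. 201.   6.] [560. 480.  60.]
top live 78 [578. 120.   6.] [600. 168.  29.]
top grind 933 [ 577. -110.   30.] [600.  94. 207.]
top guard 4508 [ 450. -260.   90.] [ 600. -110.  296.]
scene pulley68 703 [396.2 325.8  34. ]
scene hub 182 [396.7 326.   18.1]
scene tin 752 [373.5 249.   37.9]
scene chairzone 1143 [291. 240. -37.] [345. 400.  49.]
scene vise_over405 310 [405.  81.  53.] [431. 133.  96.]
scene sawlow 928 [503. 243.   6.] [560. 480. 300.]
scene live 80 [575. 153.  13.] [600. 170.  28.]
scene grind 1326 [ 575. -110.   30.] [600.  96. 206.]
scene guard 5223 [ 450. -260.   96.] [ 600. -110.  294.]
```

>>> jog_arm([
  [[-19.2,-16.9,10],[0,0,-0.0386]],
  [[-38.4,-33.8,20],[0,0,-0.0772]],
  [[-57.6,-50.7,30],[0,0,-0.1157]],
  [[-76.8,-67.6,40],[0,0,-0.1543]],
  [[-96,-84.5,50],[0,0,-0.1929]],
  [[-115.2,-101.4,60],[0,0,-0.2315]],
  [[-134.4,-118.4,70],[0,0,-0.27]],
  [[-153.6,-135.3,80],[0,0,-0.3086]],
  [[-172.8,-152.2,90],[0,0,-0.3472]],
  [[-192,-169.1,100],[0,0,-0.3858]],
], grip=36, force=60)

```text
time: 1.1
tool_pos: [340.1, 325.9, 130.6]
tcp_rot: [-180.0, -0.0, -179.9]
ft_force: [0.1, -0.2, -0.1]
finger_gap: 36.3
grip_force: 0.0
```

>>> jog_arm([
  [[0,0,20],[0,0,0]],
  [[0,0,45],[0,0,0]],
  [[0,0,70],[0,0,0]],
  [[0,0,90],[0,0,0]],
  [[0,0,105],[0,0,0]],
  [[0,0,115],[0,0,0]],
  [[0,0,120],[0,0,0]],
  [[0,0,124],[0,0,0]],
  [[0,0,126],[0,0,0]],
  [[0,0,126],[0,0,0]],
])

```text
time: 2.1
tool_pos: [340.3, 327.2, 5.6]
tcp_rot: [180.0, 0.0, -180.0]
ft_force: [-0.6, -0.6, 0.3]
finger_gap: 35.9
grip_force: 0.0
```

```bash
python3 - <<'E'
from h import *
im,d=r.snapshot("top"); i2,d2=r.snapshot("scene")
a=im[230:350,170:290]; b=i2[190:310,150:270]
cv2.imwrite("pics/a1.png",np.hstack([cv2.resize(x,(400,400),interpolation=cv2.INTER_CUBIC) for x in(a,b)]))
s=r.sense();print(s["tool_pos"],s["ft_force"],s["tcp_rot"])
E
```

```text
[340.40865908 327.31196922   5.88080097] [ 0.50246531 -0.04426335  0.12189142] [ 1.79965080e+02  4.48425070e-02 -1.79997084e+02]
```

View pics/a1.png

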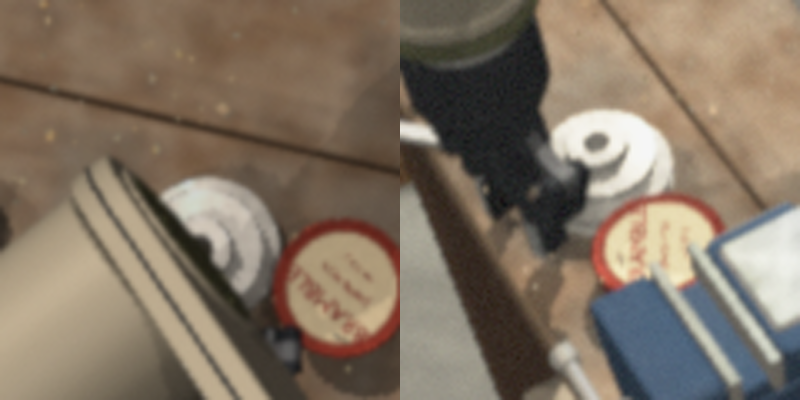

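>>> jog_arm([
  [[-4,0,0],[0,0,0]],
  [[-8,0,0],[0,0,0]],
  [[-12,0.5,0],[0,0,0]],
  [[-17,1,0],[0,0,0]],
  [[-22,1.5,0],[0,0,0]],
  [[-28,2,0],[0,0,0]],
  [[-34,2.5,0],[0,0,0]],
  [[-40,3,0],[0,0,0]],
  [[-46,3.5,0],[0,0,0]],
  [[-50,4,0],[0,0,0]],
])

```text
time: 3.2
tool_pos: [390.7, 331.0, 5.3]
tcp_rot: [180.0, 0.0, 180.0]
ft_force: [-3.5, 0.7, 2.5]
finger_gap: 35.8
grip_force: 1.9
```

```bash
cat >> h.py <<'E'
from scipy.optimize import least_squares
def fit(xr,yr,cams=("top","scene")):
    """pulley centre from depth rings at 24..34 mm and hub, within a window"""
    for cam in cams:
        im,D=r.snapshot(cam);c=r.camera_params(cam);v,u=np.mgrid[:480,:640]
        P=np.dstack([(u-c["cx"])/c["fx"]*D,(v-c["cy"])/c["fy"]*D,D])@c["pose"][:3,:3].T+c["pose"][:3,3]
        X,Y,Z=P[...,0],P[...,1],P[...,2]
        w=(D>0)&(X>xr[0])&(X<xr[1])&(Y>yr[0])&(Y<yr[1])
        m=w&(Z>34)&(Z<41); k,l,st,_=cv2.connectedComponentsWithStats(m.astype(np.uint8))
        if k<2: print(cam,"none");continue
        Q=P[l==1+st[1:,4].argmax()][:,:2]
        H=cv2.convexHull(Q.astype(np.float32))[:,0]
        s=least_squares(lambda p:np.hypot(*(H-p).T)-18,Q.mean(0),loss="soft_l1").x
        print(cam,"hub",len(Q),s.round(1)); cv2.imwrite(f"last_{cam}.png",im)
    s=r.sense();print("t",s["time"],s["tool_pos"].round(1),"yaw",s["tcp_rot"].round(2),"F",s["ft_force"].round(1))
E
python3 - <<'E'
from h import *
fit((405,470),(290,370))
E
```

```text
top none
scene hub 98 [435.9 331. ]
t 3.3 [390.9 331.1   5.4] yaw [1.7999e+02 5.0000e-02 1.7998e+02] F [-0.6  0.   0.3]
```

```bash
cat >> h.py <<'E'
def rows(x,y,psi,poses):
    """poses: (tcp x,y,yaw) -> jog rows from commanded x,y,psi"""
    a=np.radians(psi)
    print("["+", ".join(f"[[{(X-x)*np.cos(a)+(Y-y)*np.sin(a):.1f}, {(X-x)*np.sin(a)-(Y-y)*np.cos(a):.1f}, 0], [0, 0, {-np.radians(p-psi):.3f}]]" for X,Y,p in poses)+"]", "end",np.round(poses[-1],2))
def tcp(C,phi,d=48): return (C[0]-d*np.cos(np.radians(phi)),C[1]-d*np.sin(np.radians(phi)),phi+180)
E
python3 - <<'E'
from h import *
L=[tcp((438.5+6.5,331),0)]
for p in np.linspace(0,-88,17)[1:]:
    a=np.radians(-p);L.append(tcp((445+45*np.sin(a),331-45*(1-np.cos(a))),p))
print(np.round(L[-1],1))
rows(390.5,331,180,L[:9]); rows(*L[8],L[9:])
E
```

```text
[488.3 335.5  92. ]
[[[-6.5, 0.0, 0], [0, 0, -0.000]], [[-11.0, 4.4, 0], [0, 0, 0.096]], [[-16.0, 8.3, 0], [0, 0, 0.192]], [[-21.3, 11.8, 0], [0, 0, 0.288]], [[-26.9, 14.7, 0], [0, 0, 0.384]], [[-32.7, 17.1, 0], [0, 0, 0.480]], [[-38.8, 18.9, 0], [0, 0, 0.576]], [[-44.9, 20.1, 0], [0, 0, 0.672]], [[-51.2, 20.7, 0], [0, 0, 0.768]]] end [441.73 351.71 136.  ]
[[[-4.5, 4.4, 0], [0, 0, 0.096]], [[-9.5, 8.3, 0], [0, 0, 0.192]], [[-14.8, 11.8, 0], [0, 0, 0.288]], [[-20.4, 14.7, 0], [0, 0, 0.384]], [[-26.2, 17.1, 0], [0, 0, 0.480]], [[-32.3, 18.9, 0], [0, 0, 0.576]], [[-38.4, 20.1, 0], [0, 0, 0.672]], [[-44.7, 20.7, 0], [0, 0, 0.768]]] end [488.3  335.54  92.  ]
```

>>> jog_arm([
  [[-6.5,0,0],[0,0,0]],
  [[-11,4.4,0],[0,0,0.096]],
  [[-16,8.3,0],[0,0,0.192]],
  [[-21.3,11.8,0],[0,0,0.288]],
  [[-26.9,14.7,0],[0,0,0.384]],
  [[-32.7,17.1,0],[0,0,0.48]],
  [[-38.8,18.9,0],[0,0,0.576]],
  [[-44.9,20.1,0],[0,0,0.672]],
  [[-51.2,20.7,0],[0,0,0.768]],
])

```text
time: 4.2
tool_pos: [441.9, 352.1, 5.3]
tcp_rot: [179.9, 0.0, 135.8]
ft_force: [-0.6, 1.5, -1.1]
finger_gap: 35.9
grip_force: 0.7
```

```bash
python3 - <<'E'
from h import *
fit((430,530),(270,350))
E
```

```text
top hub 110 [476.1 320. ]
scene hub 165 [473.5 320.4]
t 4.3 [442.5 352.    5.5] yaw [1.7991e+02 4.0000e-02 1.3590e+02] F [-0.6  0.1  0.8]
```

>>> jog_arm([
  [[-4.5,4.4,0],[0,0,0.096]],
  [[-9.5,8.3,0],[0,0,0.192]],
  [[-14.8,11.8,0],[0,0,0.288]],
  [[-20.4,14.7,0],[0,0,0.384]],
  [[-26.2,17.1,0],[0,0,0.48]],
  [[-32.3,18.9,0],[0,0,0.576]],
  [[-38.4,20.1,0],[0,0,0.672]],
  [[-44.7,20.7,0],[0,0,0.768]],
  [[-44.7,20.7,0],[0,0,0.768]],
])

```text
time: 5.2
tool_pos: [488.6, 335.2, 5.5]
tcp_rot: [179.9, -0.0, 92.0]
ft_force: [0.6, -0.1, 0.9]
finger_gap: 36.1
grip_force: 0.2
```

```bash
python3 - <<'E'
from h import *
fit((440,540),(240,330))
im=cv2.imread("last_top.png")[100:340,140:460]
cv2.imwrite("pics/a2.png",cv2.resize(im,None,fx=2.4,fy=2.4,interpolation=cv2.INTER_CUBIC))
E
```

```text
top hub 20 [490.6 289.7]
scene hub 179 [487.9 289.2]
t 5.3 [487.8 335.5   5.3] yaw [179.98   0.    92.23] F [0.9 0.9 0.1]
```

View pics/a2.png

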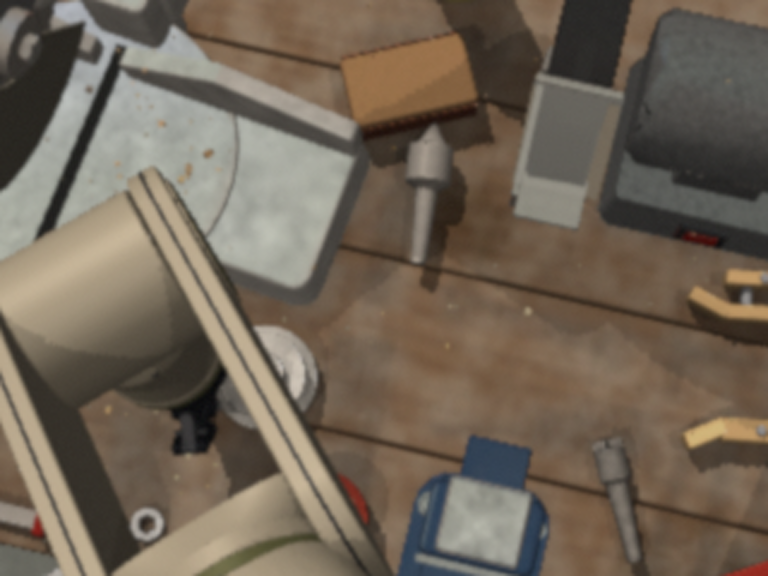

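Pulley at crop (270,375) sits in the cradle of the fingers, clear of the saw corner (305,300) and tin (350,500). The lane to the jig at right is open. Pushing straight along it.

>>> jog_arm([
  [[-6,0,0],[0,0,0]],
  [[-15,0,0],[0,0,0]],
  [[-25,0,0],[0,0,0]],
  [[-35,0,0],[0,0,0]],
  [[-45,0,0],[0,0,0]],
  [[-55,0,0],[0,0,0]],
  [[-65,0,0],[0,0,0]],
  [[-75,0,0],[0,0,0]],
  [[-85,0,0],[0,0,0]],
  [[-92,0,0],[0,0,0]],
])

```text
time: 6.3
tool_pos: [491.0, 242.6, 5.3]
tcp_rot: [-180.0, 0.0, 92.0]
ft_force: [-0.1, 3.1, 1.0]
finger_gap: 35.7
grip_force: 1.3
```

```bash
python3 - <<'E'
from h import *
fit((440,540),(150,240))
E
```

```text
top hub 143 [494.  196.6]
scene hub 196 [490.4 196.1]
t 6.4 [491.  242.3   5.2] yaw [-1.7998e+02  4.0000e-02  9.1940e+01] F [0.  0.2 0.2]
```

>>> jog_arm([
  [[-7,0,0],[0,0,0]],
  [[-18,0,0],[0,0,0]],
  [[-30,0,0],[0,0,0]],
  [[-42,0,0],[0,0,0]],
  [[-54,0,0],[0,0,0]],
  [[-66,0,0],[0,0,0]],
  [[-78,0,0],[0,0,0]],
  [[-90,0,0],[0,0,0]],
  [[-100,0,0],[0,0,0]],
  [[-107,0,0],[0,0,0]],
])

```text
time: 7.4
tool_pos: [494.7, 135.6, 5.3]
tcp_rot: [-180.0, 0.0, 92.0]
ft_force: [0.1, 2.4, 0.9]
finger_gap: 36.0
grip_force: 0.9
```

```bash
python3 - <<'E'
from h import *
fit((440,550),(40,130))
E
```

```text
top hub 99 [497.3  89.9]
scene hub 214 [494.3  89.3]
t 7.5 [494.7 135.5   5.2] yaw [-1.7999e+02  3.0000e-02  9.1940e+01] F [-0.9  0.8 -0.1]
```

```bash
python3 - <<'E'
from h import *
O=np.array([483.8,-109.3]);ax=np.array([-.0861,-.9963])
L=[]
for t in (.12,.3,.5,.7,.9,1): L.append(tcp(((1-t)*496+t*497.1,(1-t)*89.5+t*45),-88-6.94*t,46))
for s in (-145,-135,-125,-118): L.append(tcp(O+s*ax,-94.94,46))
rows(494.7,135.6,91.97,L)
E
```

```text
[[[-5.5, 0.3, 0], [0, 0, 0.014]], [[-13.5, 1.2, 0], [0, 0, 0.036]], [[-22.5, 2.3, 0], [0, 0, 0.060]], [[-31.4, 3.3, 0], [0, 0, 0.084]], [[-40.4, 4.3, 0], [0, 0, 0.108]], [[-45.0, 4.8, 0], [0, 0, 0.121]], [[-54.8, 3.7, 0], [0, 0, 0.121]], [[-64.7, 2.5, 0], [0, 0, 0.121]], [[-74.6, 1.3, 0], [0, 0, 0.121]], [[-81.6, 0.4, 0], [0, 0, 0.121]]] end [497.92  54.09  85.06]
```

>>> jog_arm([
  [[-5.5,0.3,0],[0,0,0.014]],
  [[-13.5,1.2,0],[0,0,0.036]],
  [[-22.5,2.3,0],[0,0,0.06]],
  [[-31.4,3.3,0],[0,0,0.084]],
  [[-40.4,4.3,0],[0,0,0.108]],
  [[-45,4.8,0],[0,0,0.121]],
  [[-54.8,3.7,0],[0,0,0.121]],
  [[-64.7,2.5,0],[0,0,0.121]],
  [[-74.6,1.3,0],[0,0,0.121]],
  [[-81.6,0.4,0],[0,0,0.121]],
])

```text
time: 8.5
tool_pos: [497.8, 54.1, 5.3]
tcp_rot: [180.0, 0.0, 85.0]
ft_force: [1.1, 3.0, 0.5]
finger_gap: 36.1
grip_force: 1.0
```

```bash
python3 - <<'E'
from h import *
fit((440,550),(-40,50))
a=cv2.imread("last_top.png")[170:300,360:530];b=cv2.imread("last_scene.png")[270:400,290:460]
cv2.imwrite("pics/a3.png",np.hstack([cv2.resize(x,(398,304),interpolation=cv2.INTER_CUBIC) for x in(a,b)]))
E
```

```text
top hub 74 [494.6   8.6]
scene hub 237 [491.7   8.1]
t 8.6 [497.8  53.9   5.3] yaw [-1.8e+02  3.0e-02  8.5e+01] F [ 0.1 -0.3  0. ]
```

View pics/a3.png

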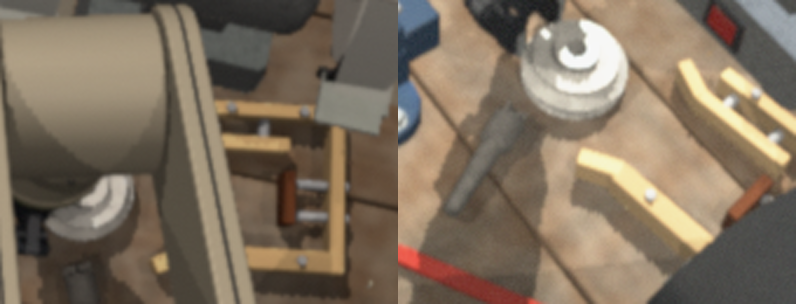

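Pulley (at crop (95,205) in top, (575,70) in scene) is centred in front of the mouth, clear of the drive centre. It is within 0.5 mm of the jig axis in the top frame, so I push it along the axis into the mouth.

>>> jog_arm([
  [[-6,0,0],[0,0,0]],
  [[-15,0,0],[0,0,0]],
  [[-24,0,0],[0,0,0]],
  [[-33,0,0],[0,0,0]],
  [[-42,0,0],[0,0,0]],
  [[-50,0,0],[0,0,0]],
  [[-58,0,0],[0,0,0]],
  [[-65,0,0],[0,0,0]],
  [[-71,0,0],[0,0,0]],
  [[-75,0,0],[0,0,0]],
])

```text
time: 9.6
tool_pos: [491.4, -20.2, 5.3]
tcp_rot: [-180.0, -0.0, 85.0]
ft_force: [-0.0, 2.3, 0.4]
finger_gap: 35.9
grip_force: 1.0
```

```bash
python3 - <<'E'
from h import *
fit((440,540),(-110,-30))
E
```

```text
top hub 13 [488.2 -65.8]
scene hub 262 [485.7 -65.4]
t 9.7 [491.4 -20.3   5.3] yaw [-1.800e+02  3.000e-02  8.503e+01] F [-0.3  0.9 -0.1]
```

>>> jog_arm([
  [[5,0,0],[0,0,0]],
  [[10,0,0],[0,0,0]],
  [[14,0,0],[0,0,0]],
  [[14,0,0],[0,0,0]],
])

```text
time: 10.1
tool_pos: [492.7, -4.8, 5.3]
tcp_rot: [-180.0, -0.0, 85.1]
ft_force: [0.1, 0.3, 0.0]
finger_gap: 35.8
grip_force: 0.0
```

>>> jog_arm([
  [[0,0,0],[0,0,0]],
  [[0,0,0],[0,0,0]],
  [[0,0,0],[0,0,0]],
  [[0,0,0],[0,0,0]],
  [[0,0,0],[0,0,0]],
  [[0,0,0],[0,0,0]],
  [[0,0,0],[0,0,0]],
  [[0,0,0],[0,0,0]],
], grip=0)

```text
time: 10.9
tool_pos: [492.6, -5.7, 5.3]
tcp_rot: [-180.0, 0.0, 85.1]
ft_force: [0.4, -0.3, 0.3]
finger_gap: 0.1
grip_force: 0.0
```

>>> jog_arm([
  [[-4,0,0],[0,0,0]],
  [[-7,0,0],[0,0,0]],
  [[-10,0,0],[0,0,0]],
  [[-13.5,0,0],[0,0,0]],
  [[-17,0,0],[0,0,0]],
  [[-20.5,0,0],[0,0,0]],
  [[-24,0,0],[0,0,0]],
  [[-27.5,0,0],[0,0,0]],
  [[-31,0,0],[0,0,0]],
  [[-34,0,0],[0,0,0]],
])

```text
time: 11.9
tool_pos: [491.6, -38.9, 6.2]
tcp_rot: [179.8, -0.1, 85.1]
ft_force: [5.9, 9.5, 0.0]
finger_gap: -0.2
grip_force: 4.3
```

```bash
python3 - <<'E'
from h import *
fit((430,540),(-140,-50))
im=cv2.imread("last_top.png");o=cv2.imread("pics/top0.png")
# stop profile along the axis, in the first picture: mean brightness at several lateral offsets
O=np.array([484.85,-109.2]);ax=np.array([-.0861,-.9963]);n=np.array([.9963,-.0861])
for k,q in (("t0",o),("now",im)):
  for z in (26,):
    s=np.arange(34,58,1.)
    v=[np.mean([cv2.getRectSubPix(q,(1,1),tuple(map(float,proj("top",[*(O+a*ax+b*n),z])[0])))[0,0] for b in np.arange(-14,15,2)],0) for a in s]
    print(k,[(int(a),*map(int,c)) for a,c in zip(s,v)])
a=im[180:290,410:530];b=cv2.imread("last_scene.png")[270:400,320:450]
cv2.imwrite("pics/a4.png",np.hstack([cv2.resize(x,(398,380),interpolation=cv2.INTER_CUBIC) for x in(a,b)]))
E
```

```text
top hub 17 [486.6 -87.7]
scene hub 276 [483.7 -87. ]
t 12.0 [491.4 -39.3   6.2] yaw [ 1.7981e+02 -7.0000e-02  8.5050e+01] F [3.8 5.2 0.6]
t0 [(34, 63, 78, 94), (35, 62, 77, 93), (36, 60, 75, 91), (37, 56, 70, 86), (38, 48, 60, 77), (39, 36, 47, 63), (40, 26, 36, 53), (41, 17, 27, 45), (42, 15, 25, 44), (43, 14, 25, 46), (44, 16, 28, 52), (45, 19, 33, 60), (46, 21, 37, 68), (47, 24, 41, 75), (48, 25, 43, 80), (49, 27, 45, 83), (50, 27, 46, 84), (51, 28, 47, 84), (52, 30, 47, 83), (53, 33, 49, 80), (54, 40, 53, 76), (55, 48, 59, 76), (56, 58, 67, 80), (57, 65, 74, 85)]
now [(34, 67, 82, 96), (35, 67, 82, 96), (36, 65, 80, 93), (37, 62, 76, 89), (38, 55, 68, 82), (39, 46, 58, 71), (40, 38, 49, 63), (41, 32, 42, 57), (42, 29, 40, 56), (43, 29, 41, 58), (44, 31, 43, 62), (45, 33, 46, 68), (46, 34, 49, 73), (47, 37, 53, 79), (48, 37, 54, 81), (49, 38, 55, 83), (50, 38, 55, 83), (51, 39, 56, 83), (52, 39, 55, 81), (53, 40, 54, 78), (54, 41, 53, 71), (55, 42, 53, 66), (56, 44, 53, 62), (57, 44, 53, 60)]
```

View pics/a4.png

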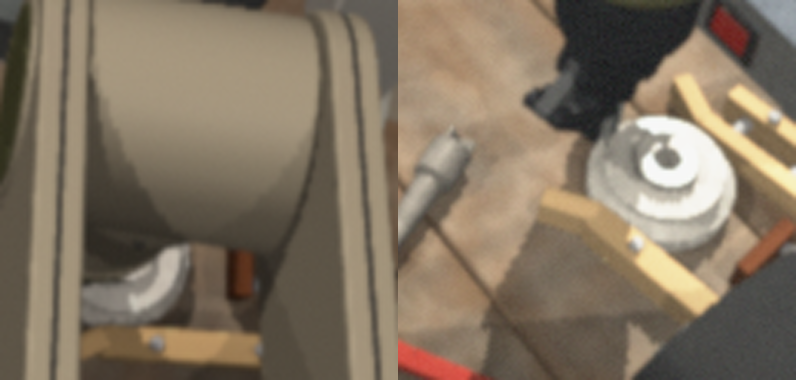

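Pulley is inside the cheek's flare (scene crop (665,180)), flat and against the fixed side. The stop face sits at s≈45 mm, so about 24 mm of travel is left. I advance 17 mm, then feel for it.

>>> jog_arm([
  [[-2,0,0],[0,0,0]],
  [[-4,0,0],[0,0,0]],
  [[-6,0,0],[0,0,0]],
  [[-8,0,0],[0,0,0]],
  [[-10,0,0],[0,0,0]],
  [[-12,0,0],[0,0,0]],
  [[-14,0,0],[0,0,0]],
  [[-16,0,0],[0,0,0]],
])

```text
time: 12.8
tool_pos: [490.2, -54.6, 6.2]
tcp_rot: [179.8, -0.1, 85.1]
ft_force: [4.8, 8.1, 1.3]
finger_gap: 0.2
grip_force: 4.3
```

```bash
python3 - <<'E'
from h import *
fit((430,540),(-160,-60))
E
```

```text
top hub 11 [ 485.3 -103.9]
scene hub 281 [ 482.4 -102.3]
t 12.9 [490.1 -54.9   6.2] yaw [ 1.798e+02 -9.000e-02  8.506e+01] F [5.1 6.5 0.8]
```

>>> jog_arm([
  [[-0.7,0,0],[0,0,0]],
  [[-1.4,0,0],[0,0,0]],
  [[-2.1,0,0],[0,0,0]],
  [[-2.8,0,0],[0,0,0]],
  [[-3.5,0,0],[0,0,0]],
  [[-4.2,0,0],[0,0,0]],
])

```text
time: 13.5
tool_pos: [489.8, -58.7, 6.2]
tcp_rot: [179.8, -0.1, 85.1]
ft_force: [5.8, 8.7, 0.9]
finger_gap: -0.1
grip_force: 4.3
```

>>> jog_arm([
  [[-0.4,0,0],[0,0,0]],
  [[-0.8,0,0],[0,0,0]],
])

```text
time: 13.7
tool_pos: [489.7, -59.6, 6.2]
tcp_rot: [179.8, -0.1, 85.1]
ft_force: [5.9, 8.4, 1.0]
finger_gap: 0.0
grip_force: 4.3
```

>>> jog_arm([
  [[-0.4,0,0],[0,0,0]],
  [[-0.8,0,0],[0,0,0]],
])

```text
time: 13.9
tool_pos: [489.6, -60.3, 6.2]
tcp_rot: [179.8, -0.1, 85.1]
ft_force: [5.8, 7.6, 1.7]
finger_gap: -0.1
grip_force: 4.3
```

>>> jog_arm([
  [[-0.4,0,0],[0,0,0]],
  [[-0.8,0,0],[0,0,0]],
])

```text
time: 14.1
tool_pos: [489.6, -61.1, 6.2]
tcp_rot: [179.8, -0.1, 85.1]
ft_force: [5.3, 7.1, 1.1]
finger_gap: -0.0
grip_force: 4.3
```

>>> jog_arm([
  [[-0.4,0,0],[0,0,0]],
  [[-0.8,0,0],[0,0,0]],
])

```text
time: 14.3
tool_pos: [489.5, -61.9, 6.2]
tcp_rot: [179.8, -0.1, 85.1]
ft_force: [5.0, 9.3, 1.3]
finger_gap: 0.1
grip_force: 4.3
```

>>> jog_arm([
  [[-0.3,0,0],[0,0,0]],
  [[-0.6,0,0],[0,0,0]],
])

```text
time: 14.5
tool_pos: [489.4, -62.5, 6.2]
tcp_rot: [179.8, -0.1, 85.1]
ft_force: [5.8, 8.4, 2.2]
finger_gap: 0.1
grip_force: 4.3
```

>>> jog_arm([
  [[-0.3,0,0],[0,0,0]],
  [[-0.6,0,0],[0,0,0]],
])

```text
time: 14.7
tool_pos: [489.4, -63.1, 6.2]
tcp_rot: [179.8, -0.1, 85.1]
ft_force: [4.0, 7.9, 1.0]
finger_gap: -0.3
grip_force: 4.3
```

>>> jog_arm([
  [[-0.3,0,0],[0,0,0]],
  [[-0.6,0,0],[0,0,0]],
])

```text
time: 14.9
tool_pos: [489.3, -63.7, 6.2]
tcp_rot: [179.8, -0.1, 85.1]
ft_force: [5.0, 8.2, 1.8]
finger_gap: 0.1
grip_force: 4.5
```

>>> jog_arm([
  [[-0.3,0,0],[0,0,0]],
  [[-0.6,0,0],[0,0,0]],
])

```text
time: 15.1
tool_pos: [489.4, -63.9, 6.2]
tcp_rot: [179.8, -0.1, 85.1]
ft_force: [6.6, 11.6, 2.5]
finger_gap: -0.3
grip_force: 5.9
```

Force is rising while motion stalls, so the stop is reached. One more small press to seat it.

>>> jog_arm([
  [[-0.3,0,0],[0,0,0]],
  [[-0.5,0,0],[0,0,0]],
])

```text
time: 15.3
tool_pos: [489.3, -64.0, 6.2]
tcp_rot: [179.8, -0.2, 85.1]
ft_force: [6.0, 14.2, 0.9]
finger_gap: -0.5
grip_force: 6.8
```

>>> jog_arm([
  [[-0.2,0,0],[0,0,0]],
  [[-0.4,0,0],[0,0,0]],
  [[-0.4,0,0],[0,0,0]],
])

```text
time: 15.6
tool_pos: [489.3, -64.1, 6.2]
tcp_rot: [179.8, -0.2, 85.1]
ft_force: [6.1, 14.3, 1.3]
finger_gap: -0.3
grip_force: 7.3
```

>>> jog_arm([
  [[0.5,0,0],[0,0,0]],
  [[1.5,0,0],[0,0,0]],
  [[4,0,0],[0,0,0]],
  [[9,0,0],[0,0,0]],
  [[16,0,0],[0,0,0]],
  [[24,0,0],[0,0,0]],
  [[32,0,0],[0,0,0]],
  [[38,0,0],[0,0,0]],
  [[40,0,0],[0,0,0]],
])

```text
time: 16.5
tool_pos: [490.9, -25.5, 5.2]
tcp_rot: [-180.0, -0.0, 85.1]
ft_force: [-0.1, 0.1, -1.0]
finger_gap: 0.1
grip_force: 0.0
```

>>> jog_arm([
  [[0,0,-10],[0,0,0]],
  [[0,0,-25],[0,0,0]],
  [[0,0,-45],[0,0,0]],
  [[0,0,-65],[0,0,0]],
  [[0,0,-85],[0,0,0]],
  [[0,0,-105],[0,0,0]],
  [[0,0,-125],[0,0,0]],
  [[0,0,-140],[0,0,0]],
  [[0,0,-150],[0,0,0]],
  [[0,0,-150],[0,0,0]],
])

```text
time: 17.5
tool_pos: [491.9, -26.6, 157.1]
tcp_rot: [179.8, 0.0, 85.1]
ft_force: [-0.8, -0.2, -0.5]
finger_gap: -0.1
grip_force: 0.0
```

```bash
python3 - <<'E'
from h import *
fit((430,540),(-160,-60))
a=cv2.imread("last_top.png")[180:290,410:530];b=cv2.imread("last_scene.png")[270:400,340:470]
cv2.imwrite("pics/a5.png",np.hstack([cv2.resize(x,(398,380),interpolation=cv2.INTER_CUBIC) for x in(a,b)]))
E
```

```text
top hub 180 [ 483.5 -112.2]
scene hub 281 [ 481.4 -111.4]
t 17.6 [490.6 -26.3 154.8] yaw [-179.97    0.     85.06] F [-0.6  0.4  0.3]
```

View pics/a5.png

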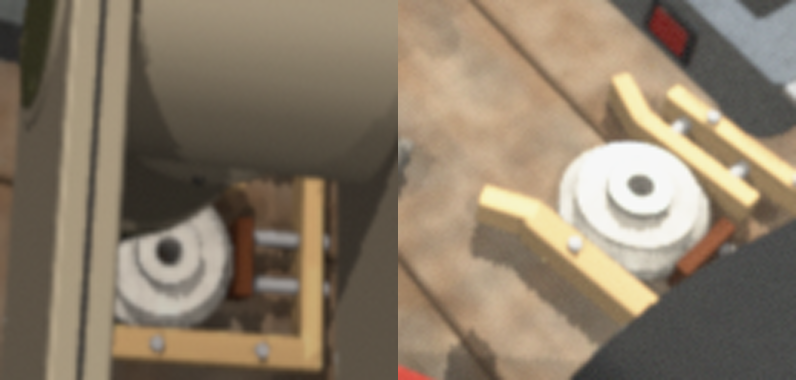

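The pulley lies flat in the jig against the dark stop (top crop (170,255), stop at (243,255)), and its centre is at s≈3 mm, matching the estimated stop face. The robot is clear.

```bash
python3 -c "
from bench import r
print(r.hand_in())"
```

```text
the job is handed in; nothing more can be done
None
```

The pulley is in the jig against the depth stop, seated with roughly 6 N (limit 18 N); I felt no slip and no contact with the obstacles, the arm is clear, and the job was handed in at about 18 s.

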